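Hang the loupe on the hook beside the drill gauge

TASK

Take the orange hand loupe out of its white dock and hang it by its eye on the arm of the hook stand, in front of the blue drill gauge that already hangs there. Then gently slide the pair back along the arm until you feel the sprung buffer push back, keep a light pressure on it for a moment, ease off slowly and let go, so that both hang still and close together. Do not knock the gauge off, do not force anything, and leave the carton, the tumbler and the spray can where they stand.

Things in the scene. Friction and masses are not known exactly. Their poses are not given: they have to be found in the camera images.
- stand: Fixed hook stand; origin: centre of the underside of its white foot (110 mm across, 12 high). From the top of a 14 mm post a level round steel arm, 8 mm thick, runs along the stand's -x axis for 165 mm, its axis 170 mm above the table; its upturned tip reaches 10 mm farther out and up to 182 mm above the table. A red sprung buffer disc (36 mm across) sits on the arm near the post.
- hook_root (a point): On the arm's axis at the post. The buffer's front face is 38 to 82 mm from here, different each time and NOT measured: find it by feel or sight. It yields 0.4 mm per newton (from zero) for 10 mm, then is solid; damped, 60 N per m/s: push at 20 mm/s or less. 5 to 8 N held for half a second is right; under 3 N is too little, over 15 N too much.
- hook_end (a point): On the arm's axis 165 mm from the post, where the upturned tip begins.
- loupe_mid (a point): Half-way up the loupe, 67 mm above its lower edge. The loupe is flat and upright, 8 mm thick (x), 134 high, 60 to 130 g. From the bottom: black lens frame 56 wide (y) to height 48; neck 16 wide to 62; orange grip 38 wide to 134, with the hanging eye through it at 68 to 96, 26 wide. Above the eye the grip is solid: take it there by its side edges, 38 apart along y. Front and back alike.
- loupe_eye (a point): Centre of the upper edge of the loupe's eye opening (96 mm above its lower edge, 29 above loupe_mid); the x axis goes through the opening, which is 28 mm high below this point. When it hangs, this point lies on top of the arm, 174 mm above the table.
- gauge_eye (a point): The same point on the blue drill gauge hanging on the arm, at the start 92 to 108 mm from the post axis; x along the arm. The gauge is 8 mm thick (x), about 60 g; eye opening 22 wide, 26 high; its frame, 30 wide, ends 8 mm above this point; below, a plate 46 wide ends 96 mm below it. It slides along the arm at well under 1 N.
- dock: Fixed white dock, 70 x 90 mm, 24 high; origin at the centre of its underside. The loupe's lower 18 mm stand in a slot 12 mm wide (x) and 60 long (y), whose floor is 6 mm above the table. Lift the loupe straight up.
- carton_mid (a point): Centre of a loose carton, 50 x 110 mm, 70 high (bystander).
- tumbler_mid (a point): Middle of a loose glass tumbler, 66 mm across, 110 high (bystander).
- spray_mid (a point): Middle of a loose spray can, 52 mm across, 150 high (bystander).

How it is judged:
By the outcome, as a careful person would: the job done as asked, in the order asked, and still so for the second after the job is handed in, with the robot touching nothing.
It also fails if it takes over 61 s, if anything falls off the work surface, if the arm or the gripper's body presses on something with over 40 N, if the wrist force passes 120 N, or if a joint passes its speed limit or range.

ROBOT

A 6-joint arm with a two-finger parallel gripper is mounted at the origin on the work surface. World frame = base frame: x ahead of the robot, y to its left, z up, the work surface at z = 0. Lengths are in mm, angles in rad, forces in N, time in s.
With the tool pointing down it reaches from about 325 to 900 mm from the base axis. Payload 6.1 kg.
Tool frame: the origin (TCP) lies between the finger pads; the fingertips stand arm.tips_ahead ahead of it and the grasp point (between the pads) lies 11 mm behind it (arm.tips_ahead is the distance from the TCP to the fingertips, in mm); z points along the fingers, y is the direction in which the jaws open and shut (so a half turn about z gives the same grasp; the last joint's range is limited). The gripper opens to 87 mm and grips with 3 to 60 N. Pads are 19 mm wide; open, the fingers measure 117 mm over their backs; the gripper's body (75 mm by 190 mm) begins 51 mm behind the grasp point.
Start: joints at [-1.461, 0.22, 1.526, -0, 1.395, -0.126], TCP at [146.006, -607.699, 230.538] pointing down, gripper open.
Joint ranges: [-2.98, 2.98], [-0.91, 2.08], [0.09, 2.57], [-1.24, 4.39], [0.2, 2.65], [-2.68, 2.68]. Speed limits (rad/s): [2.57, 2.57, 3.01, 3.14, 3.14, 3.14].

INTERFACE

Orientations are given as a 3x3 rotation matrix whose columns are the frame's x, y, z axes.
In Python, from rig import get_obs, viewer, arm gives the robot as it stands.
- The arm moves only by the tool move_arm, never from a script. Its argument "deltas" is a list of rows, each an object of numbers: "tx", "ty", "tz": the shift along the world's x, y, z in cm; "twist": the turn about the world's z in rad; "grip": the finger opening in cm, from 0 to 8.7. In form: [{"tx": .., "ty": .., "tz": .., "twist": .., "grip": ..}, ...]. A call has exactly 8 rows; each row is the pose to reach, as a shift and turn from the pose measured when the call began; what a row does not reach only later rows make up. A row lasts 1/8 s, in which the tool goes at most 62.5 mm and 10.7 degrees, less where a joint would pass 70% of its speed; a pose out of reach is approached as far as the arm can. A call with a gripper value outside its range is refused whole. The fingers move at their own pace and stop on an object; "force" is the grip in N (left out, the last holds). Time passes only in rows, so rows that repeat a pose let the fingers close, or fill a call up. It gives the time, the measured TCP pose, the force and the opening at its end, in the units of the state.
- get_obs(): the state, without advancing time (a new reading comes with each control period).
- viewer.get_image(name): name is "scene" or "top" or "wrist"; returns a dict with "frame" (384x512x3 uint8, red, green, blue), "z_map" (384x512 float32, mm along the optical axis (not along the pixel's ray), 0 where there is no reading), "vfov" (degrees; the focal length in pixels is half the picture's height over the tangent of half this angle, whatever the lens; pixels are square), "cx", "cy" (the principal point, pixels), "D" ([k1, k2, p1, p2, k3] as OpenCV has them; the pictures are not rectified), "position" and "rotation" of the camera in the world. Camera axes: x right, y down, z forward; pixel columns grow to the right and rows downward; lengths in mm; the calibration is good to about 2 mm. A picture is of the moment at which its call begins.
- arm.finish_job(): hands the job in, once; it reports no verdict.
The state is a dict: "time_s": time; "q": joint angles; "dq": joint speeds; "joint_efforts": joint torques, N m; "tcp_pos": TCP position; "tcp_rot": TCP orientation; "force": force on the tool from outside, world axes, zero at the start; "wrist_torque": the same for the moment, N m; "width": finger opening in mm.
Only numpy, scipy, OpenCV 4.12 (cv2) and the standard library are available. Lean on these libraries where they do the work, as an engineer would, in place of code of your own. Each camera call takes 0.05 s, during which the arm holds its last target. There are 200 camera calls.

## Working session

There is one attempt and no reset: what is moved stays moved. The work goes in short steps, Python scripts to look and compute and a tool call to move; the robot and the scene stay as the last step left them, time stands still between calls to the robot, and variables do not carry over. Pictures are saved under pics/ and viewed, about 8 in all and at most 12, crops included, and the job is handed in when it is done.

Besides the shell and the picture viewer there is one more tool, called in YAML: its name, and indented under it one key for each argument. move_arm: Moves the arm, as the interface text tells. Its arguments: {"type":"object","properties":{"deltas":{"type":"array","items":{"type":"object","properties":{"tx":{"type":"number"},"ty":{"type":"number"},"tz":{"type":"number"},"twist":{"type":"number"},"grip":{"type":"number"}}}},"force":{"type":"number"}},"required":["deltas"]}

```bash
mkdir -p pics; cat > h.py <<'E'
import numpy as np, cv2
from rig import get_obs, viewer, arm
def cam(n):
    im=viewer.get_image(n); H=im["frame"].shape[0]
    f=H/2/np.tan(np.radians(im["vfov"])/2)
    im["K"]=np.array([[f,0,im["cx"]],[0,f,im["cy"]],[0,0,1.]]); return im
def save(im,name): cv2.imwrite(f"pics/{name}.png",im["frame"][:,:,::-1])
def dirs(im,uv):
    p=cv2.undistortPoints(np.asarray(uv,float).reshape(-1,1,2),im["K"],np.array(im["D"],float)).reshape(-1,2)
    return np.c_[p,np.ones(len(p))]
def pts(im,mask):
    v,u=np.nonzero(mask&(im["z_map"]>0)); d=dirs(im,np.c_[u,v])*im["z_map"][v,u][:,None]
    return d@np.array(im["rotation"]).T+np.array(im["position"]), np.c_[u,v]
def plane(im,uv,z):
    d=dirs(im,uv)@np.array(im["rotation"]).T; p=np.array(im["position"])
    return p+d*((z-p[2])/d[:,2])[:,None]
def hsv(im): return cv2.cvtColor(im["frame"],cv2.COLOR_RGB2HSV)
def m(im,lo,hi): return cv2.inRange(hsv(im),np.array(lo),np.array(hi))>0
ORANGE=((8,140,90),(20,255,255)); BLUE=((98,120,50),(125,255,255))
E
python3 - <<'E'
from h import *
o=get_obs();print(o["tcp_pos"],o["tcp_rot"],arm.tips_ahead)
a=cam("scene");b=cam("top")
cv2.imwrite("pics/a.png",cv2.resize(np.vstack([a["frame"],b["frame"]])[:,:,::-1],(400*1,600)) if 0 else np.hstack([a["frame"],b["frame"]])[:,:,::-1][:, :])
x=cv2.imread("pics/a.png");save(a,"scene0");save(b,"top0")
for n,i in(("s",a),("t",b)):
  print(n,i["position"],np.round(i["rotation"],3).tolist(),i["vfov"],i["D"])
  for c,k in(("or",ORANGE),("bl",BLUE),("red",((0,150,80),(6,255,255)))):
    P,uv=pts(i,m(i,*k)); 
    if len(P): print(c,len(P),uv.min(0),uv.max(0),np.percentile(P,[2,50,98],axis=0).round().tolist())
E
```

```text
[ 145.9371856  -607.10944804  229.41964742] [[ 9.72332013e-01  2.33603113e-01 -2.04018909e-04]
 [ 2.33603064e-01 -9.72330117e-01  1.93703909e-03]
 [ 2.54124633e-04 -1.93110456e-03 -9.99998103e-01]] 8.0
s [1358.12456025  176.34158732 1047.33339164] [[-0.211, 0.734, -0.645], [0.977, 0.169, -0.128], [0.015, -0.658, -0.753]] 45.21349583816565 [-0.05274698  0.          0.          0.          0.        ]
or 98 [334  74] [479 209] [[460.0, 237.0, 2.0], [512.0, 254.0, 105.0], [521.0, 274.0, 144.0]]
bl 172 [102   0] [451 219] [[-1452.0, -1461.0, -493.0], [-1353.0, -1391.0, -453.0], [589.0, 586.0, 184.0]]
red 28 [243  95] [261 205] [[345.0, -26.0, 101.0], [650.0, 25.0, 186.0], [656.0, 36.0, 190.0]]
t [ 457.64602372   -5.88212982 1211.19934329] [[0.022, -0.994, 0.108], [-0.999, -0.019, 0.025], [-0.023, -0.109, -0.994]] 52.9417912396292 [-0.01859715  0.          0.          0.          0.        ]
or 46 [164 204] [179 212] [[503.0, 237.0, 1.0], [512.0, 253.0, 139.0], [524.0, 309.0, 143.0]]
bl 126 [ 71 181] [267 270] [[325.0, -13.0, 7.0], [428.0, 570.0, 15.0], [588.0, 586.0, 184.0]]
red 39 [248 156] [258 161] [[643.0, 12.0, 175.0], [649.0, 25.0, 184.0], [656.0, 39.0, 191.0]]
```

View pics/scene0.png

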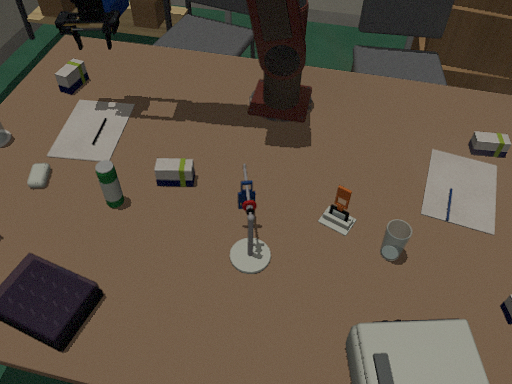

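View pics/top0.png

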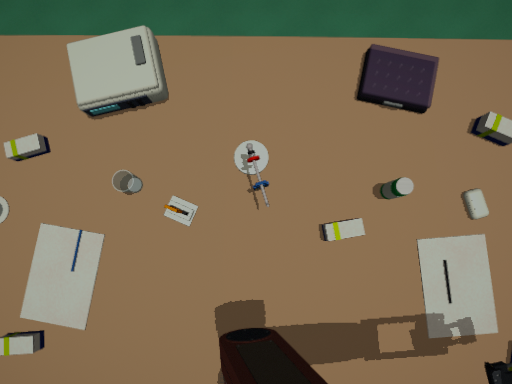

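The scene view shows the stand foot at (250,255), red buffer (249,205), blue gauge (248,192), and the loupe in its dock (341,205). In the top view the arm runs from (250,146) to (267,206), the loupe is at (178,210), the tumbler at (125,182), the carton at (345,230) and the spray can at (400,188).

```bash
python3 - <<'E'
from h import *
b=cam("top");a=cam("scene")
for uv,z in(((250,146),176),((267,206),182),((251,157),12),((127,182),110),((345,230),70),((402,187),150)): print(uv,plane(b,[uv],z).round())
P,uv=pts(b,m(b,*ORANGE)); k=(P[:,2]>100)&(P[:,2]<160)
q=uv[k]; print("loupe n",k.sum(), cv2.minAreaRect(plane(b,q,140)[:,:2].astype(np.float32)))
P,uv=pts(b,m(b,*BLUE)); k=(P[:,2]>120)&(np.abs(P[:,1])<60); print("gauge",k.sum(),P[k].mean(0), cv2.minAreaRect(P[k][:,:2].astype(np.float32)))
# dock: white pixels 20..30 mm high near loupe
h=hsv(b);P,uv=pts(b,(h[...,2]>140)&(h[...,1]<70)); k=(P[:,2]>14)&(P[:,2]<34)&(np.hypot(P[:,0]-512,P[:,1]-254)<90)
print("dock",k.sum(),cv2.minAreaRect(plane(b,uv[k],24)[:,:2].astype(np.float32)))
# arm points by depth
P,uv=pts(b,b["z_map"]>0);k=(P[:,2]>150)&(P[:,2]<200)&(np.abs(P[:,1]-15)<80)&(P[:,0]>500)&(P[:,0]<720)
Q=plane(b,uv[k],172);l=cv2.fitLine(Q[:,:2].astype(np.float32),cv2.DIST_HUBER,0,.01,.01).ravel();print("arm",k.sum(),l,np.arctan2(l[1],l[0]),Q.min(0),Q.max(0))
E
```

```text
(250, 146) [[684.  35. 176.]]
(267, 206) [[521. -15. 182.]]
(251, 157) [[685.  37.  12.]]
(127, 182) [[587. 392. 110.]]
(345, 230) [[ 462. -246.   70.]]
(402, 187) [[ 583. -386.  150.]]
loupe n 41 ((511.35369873046875, 250.6141357421875), (45.790626525878906, 7.896989822387695), 68.90675354003906)
gauge 53 [581.93572179   5.32480291 163.77872468] ((583.0074462890625, 5.302558898925781), (6.705356121063232, 41.59980392456055), 18.11089324951172)
dock 193 ((512.5045776367188, 253.7283935546875), (82.10602569580078, 35.68997573852539), 67.84746551513672)
arm 309 [9.4904387e-01 3.1514403e-01 6.1129907e+02 1.2641887e+01] 0.3206084 [521.47877742 -20.3258095  172.        ] [693.73736578  45.65599657 172.        ]
```

move_arm:
  deltas:
    - {"tx":1.5,"ty":4,"tz":1,"twist":-0.05,"grip":8.0}
    - {"tx":4,"ty":9,"tz":2,"twist":-0.1,"grip":8.0}
    - {"tx":6.5,"ty":15,"tz":3,"twist":-0.15,"grip":8.0}
    - {"tx":9,"ty":21,"tz":4,"twist":-0.2,"grip":8.0}
    - {"tx":11.5,"ty":27,"tz":4,"twist":-0.25,"grip":8.0}
    - {"tx":14,"ty":33,"tz":4,"twist":-0.3,"grip":8.0}
    - {"tx":16.5,"ty":39,"tz":4,"twist":-0.35,"grip":8.0}
    - {"tx":18.5,"ty":44,"tz":4,"twist":-0.4,"grip":8.0}

```text
time_s: 1.2
tcp_pos: [329.3, -170.4, 270.0]
tcp_rot: [[0.986, -0.166, 0.001], [-0.166, -0.986, 0.001], [0.001, -0.001, -1.0]]
force: [0.6, -0.1, 0.3]
width: 80.3
```

move_arm:
  deltas:
    - {"tx":2.5,"ty":6,"tz":0,"twist":-0.05}
    - {"tx":5,"ty":12,"tz":0,"twist":-0.1}
    - {"tx":7.5,"ty":18,"tz":0,"twist":-0.15}
    - {"tx":10,"ty":24,"tz":-1,"twist":-0.2}
    - {"tx":12.5,"ty":30,"tz":-2,"twist":-0.21}
    - {"tx":15,"ty":36,"tz":-3,"twist":-0.21}
    - {"tx":17.3,"ty":40.5,"tz":-4,"twist":-0.21}
    - {"tx":18.2,"ty":42.3,"tz":-4,"twist":-0.21}

```text
$.deltas[0]: bad value
```

```bash
cat > w.py <<'E'
from h import *
o=get_obs();R=np.array(o["tcp_rot"]);print(o["tcp_pos"].round(1) if hasattr(o["tcp_pos"],'round') else o["tcp_pos"],"jaw",np.degrees(np.arctan2(R[1,1],R[0,1])), "q",np.round(o["q"],2))
w=cam("wrist");save(w,"w1");print(np.round(w["position"]),np.round(w["rotation"],2).tolist())
P,uv=pts(w,m(w,*ORANGE))
print(len(P),uv.min(0),uv.max(0),np.percentile(P,[2,50,98],axis=0).round(1).tolist())
k=(P[:,2]>134)&(P[:,2]<148); print(k.sum(),cv2.minAreaRect(P[k][:,:2].astype(np.float32)))
E
python3 w.py
```

```text
[ 329.3 -170.4  270. ] jaw -99.54727113868523 q [-0.69 -0.46  2.07  0.    1.53  1.04]
[ 397. -182.  424.] [[-0.17, -0.95, -0.25], [-0.99, 0.16, 0.04], [-0.0, 0.25, -0.97]]
7 [ 84 242] [431 282] [[350.4, -219.6, 348.4], [363.4, -132.5, 352.5], [369.6, -131.0, 353.4]]
0 ((0.0, 0.0), (0.0, 0.0), 0.0)
```

View pics/w1.png

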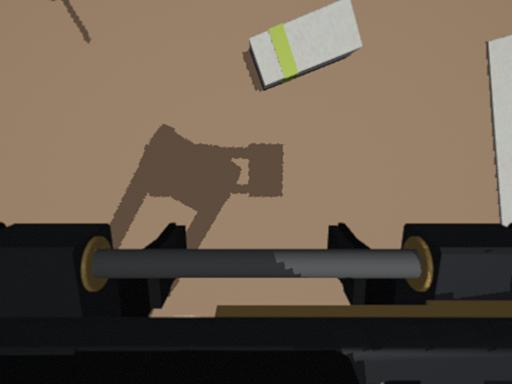

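The grip value is needed in every row, so that move was refused. The picture shows only the carton at (305,45) and the gripper bar along the bottom.

move_arm:
  deltas:
    - {"tx":2.5,"ty":6,"tz":0,"twist":-0.05,"grip":8}
    - {"tx":5,"ty":12,"tz":0,"twist":-0.1,"grip":8}
    - {"tx":7.5,"ty":18,"tz":0,"twist":-0.15,"grip":8}
    - {"tx":10,"ty":24,"tz":-1,"twist":-0.2,"grip":8}
    - {"tx":12.5,"ty":30,"tz":-2,"twist":-0.21,"grip":8}
    - {"tx":15,"ty":36,"tz":-3,"twist":-0.21,"grip":8}
    - {"tx":17,"ty":40,"tz":-4,"twist":-0.21,"grip":8}
    - {"tx":17.5,"ty":41,"tz":-4,"twist":-0.21,"grip":8}

```text
time_s: 2.25
tcp_pos: [506.6, 249.1, 228.0]
tcp_rot: [[0.933, -0.36, 0.002], [-0.36, -0.933, 0.005], [-0.0, -0.005, -1.0]]
force: [-0.2, 0.2, -0.2]
width: 79.9
```

```bash
python3 w.py
```

```text
[506.6 249.1 228. ] jaw -111.12513682276455 q [0.32 0.08 1.69 0.   1.37 2.25]
[570. 224. 382.] [[-0.36, -0.9, -0.24], [-0.93, 0.35, 0.1], [-0.0, 0.25, -0.97]]
987 [ 83 177] [430 288] [[502.0, 237.5, 64.9], [511.3, 253.5, 131.4], [520.5, 271.8, 141.6]]
472 ((510.4194641113281, 254.923583984375), (36.90854263305664, 8.336150169372559), 68.86784362792969)
```

View pics/w1.png

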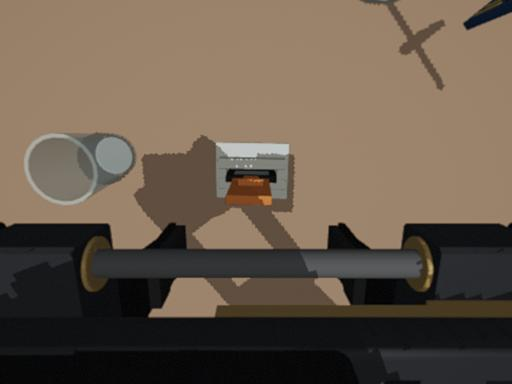

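The wrist view shows the loupe's top edge at (248,195) in the dock, with the tumbler at (75,165) well clear. The loupe top centre is at (510.4, 254.9), at 68.9°, which matches the jaw angle.

move_arm:
  deltas:
    - {"tx":0.2,"ty":0.3,"tz":-1,"twist":0,"grip":7}
    - {"tx":0.4,"ty":0.6,"tz":-3,"twist":0,"grip":7}
    - {"tx":0.4,"ty":0.6,"tz":-5,"twist":0,"grip":7}
    - {"tx":0.4,"ty":0.6,"tz":-7,"twist":0,"grip":7}
    - {"tx":0.4,"ty":0.6,"tz":-8.5,"twist":0,"grip":7}
    - {"tx":0.4,"ty":0.6,"tz":-10,"twist":0,"grip":7}
    - {"tx":0.4,"ty":0.6,"tz":-10.8,"twist":0,"grip":7}
    - {"tx":0.4,"ty":0.6,"tz":-10.8,"twist":0,"grip":7}
  force: 40

```text
time_s: 3.3
tcp_pos: [510.8, 255.7, 119.6]
tcp_rot: [[0.933, -0.361, 0.002], [-0.361, -0.933, 0.005], [-0.001, -0.006, -1.0]]
force: [-0.8, 0.2, 1.8]
width: 70.3
```

move_arm:
  deltas:
    - {"tx":0,"ty":0,"tz":0,"twist":0,"grip":5}
    - {"tx":0,"ty":0,"tz":0,"twist":0,"grip":4.5}
    - {"tx":0,"ty":0,"tz":0,"twist":0,"grip":4.2}
    - {"tx":0,"ty":0,"tz":0,"twist":0,"grip":4}
    - {"tx":0,"ty":0,"tz":0,"twist":0,"grip":3.8}
    - {"tx":0,"ty":0,"tz":0,"twist":0,"grip":3.4}
    - {"tx":0,"ty":0,"tz":0,"twist":0,"grip":3}
    - {"tx":0,"ty":0,"tz":0,"twist":0,"grip":3}
  force: 40

```text
time_s: 4.3
tcp_pos: [510.8, 255.7, 119.6]
tcp_rot: [[0.933, -0.361, 0.002], [-0.361, -0.933, 0.005], [-0.0, -0.006, -1.0]]
force: [-0.2, -0.2, 0.4]
width: 37.8
```

```bash
python3 w.py
```

```text
[510.8 255.7 119.6] jaw -111.13214305033655 q [0.32 0.2  1.77 0.01 1.17 2.26]
[574. 230. 274.] [[-0.36, -0.9, -0.24], [-0.93, 0.35, 0.1], [-0.01, 0.25, -0.97]]
2139 [221 206] [344 280] [[506.1, 237.8, 61.4], [513.4, 254.6, 108.8], [520.8, 270.5, 129.7]]
0 ((0.0, 0.0), (0.0, 0.0), 0.0)
```

move_arm:
  deltas:
    - {"tx":0,"ty":0,"tz":0.7,"twist":0,"grip":3}
    - {"tx":0,"ty":0,"tz":1.8,"twist":0,"grip":3}
    - {"tx":0,"ty":0,"tz":3,"twist":0,"grip":3}
    - {"tx":0,"ty":0,"tz":4.5,"twist":0,"grip":3}
    - {"tx":0,"ty":0,"tz":6,"twist":0,"grip":3}
    - {"tx":0,"ty":0,"tz":7.5,"twist":0,"grip":3}
    - {"tx":0,"ty":0,"tz":9,"twist":0,"grip":3}
    - {"tx":0,"ty":0,"tz":9,"twist":0,"grip":3}

```text
time_s: 5.35
tcp_pos: [511.8, 256.1, 211.6]
tcp_rot: [[0.933, -0.36, 0.005], [-0.36, -0.933, 0.006], [0.002, -0.008, -1.0]]
force: [0.5, 0.8, -1.2]
width: 37.7
```

```bash
python3 - <<'E'
from h import *
o=get_obs();print(o["tcp_pos"],o["force"],o["width"])
b=cam("top");save(b,"top1")
P,uv=pts(b,m(b,*ORANGE));k=P[:,2]>100;print(k.sum(),np.percentile(P[k],[2,50,98],axis=0).round().tolist())
# arm line: dark/bright ridge; depth pts 150..200 excluding red & blue
ex=cv2.dilate((m(b,*BLUE)|m(b,(0,150,80),(6,255,255))).astype(np.uint8),np.ones((3,3)))>0
P,uv=pts(b,~ex);k=(P[:,2]>160)&(P[:,2]<190)&(abs(P[:,1]-15)<60)&(P[:,0]>500)&(P[:,0]<700)
Q=plane(b,uv[k],172)
l=cv2.fitLine(Q[:,:2].astype(np.float32),cv2.DIST_HUBER,0,.01,.01).ravel();print(len(Q),l,np.arctan2(l[1],l[0]))
s=(Q[:,:2]-l[2:])@l[:2];n=(Q[:,:2]-l[2:])@[-l[1],l[0]];print("ends",l[2:]+s.min()*l[:2],l[2:]+s.max()*l[:2])
for x in range(int(s.min()),int(s.max()),15):
  j=(s>=x)&(s<x+15)
  if j.any():print(x,j.sum(),n[j].min().round(1),n[j].mean().round(1),n[j].max().round(1),P[k][j,2].mean().round(1))
E
```

```text
[511.80540926 256.08498751 211.58124009] [ 0.53521689  0.75400242 -1.176557  ] 37.67182829447538
18 [[273.0, 177.0, 190.0], [423.0, 251.0, 604.0], [525.0, 319.0, 646.0]]
194 [9.5029718e-01 3.1134436e-01 6.0803857e+02 1.1478079e+01] 0.31660736
ends [521.29213758 -16.94251848] [693.89293662  39.60640729]
-91 18 -4.1 0.0 3.8 176.6
-76 15 -3.8 -0.4 3.2 173.1
-61 16 -3.4 0.0 3.6 172.7
-46 14 -4.0 0.2 3.8 174.0
-31 2 -0.8 0.5 1.8 176.4
-16 16 -4.0 0.2 3.8 173.1
-1 16 -3.8 -0.5 3.2 173.5
14 16 -3.4 0.1 3.6 173.2
29 10 -4.0 -0.1 3.8 173.0
44 8 -6.9 0.0 7.8 175.2
59 30 -9.3 0.2 9.7 176.1
74 30 -8.1 -0.1 8.5 175.9
89 2 -1.8 -0.5 0.8 177.2
```

move_arm:
  deltas:
    - {"tx":-0.4,"ty":-2,"tz":0,"twist":0.06,"grip":3}
    - {"tx":-1,"ty":-6,"tz":0,"twist":0.16,"grip":3}
    - {"tx":-2,"ty":-10,"tz":0,"twist":0.28,"grip":3}
    - {"tx":-2,"ty":-15,"tz":0,"twist":0.4,"grip":3}
    - {"tx":-2,"ty":-20,"tz":0,"twist":0.52,"grip":3}
    - {"tx":-2,"ty":-24.5,"tz":0,"twist":0.64,"grip":3}
    - {"tx":-2,"ty":-27.5,"tz":0,"twist":0.685,"grip":3}
    - {"tx":-2,"ty":-28.2,"tz":-0.3,"twist":0.685,"grip":3}

```text
time_s: 6.4
tcp_pos: [490.8, -27.6, 206.7]
tcp_rot: [[0.951, 0.308, -0.002], [0.308, -0.951, 0.006], [-0.0, -0.007, -1.0]]
force: [-0.1, 0.3, -0.6]
width: 37.4
```

```bash
cat > c.py <<'E'
from h import *
import sys
u=np.array([.9503,.3113]);n=np.array([-u[1],u[0]]);root=np.array([687.3,37.4])
o=get_obs();R=np.array(o["tcp_rot"]);t=np.array(o["tcp_pos"]);d=t[:2]-root
print("t",o["time_s"],"tcp",t.round(1),"s",round(-d@u,1),"n",round(d@n,2),"yawerr",round(np.arctan2(R[1,0],R[0,0])-.3166,4),"F along",round(np.dot(o["force"][:2],u),2),"F",np.round(o["force"],2))
if len(sys.argv)>1:
  for c in ("wrist","top"):
    w=cam(c);save(w,sys.argv[1]+c[0])
    for nm,k in(("or",ORANGE),("bl",BLUE),("red",((0,150,80),(6,255,255)))):
      P,uv=pts(w,m(w,*k)); q=(P[:,2]>60)&(P[:,2]<235)&(np.hypot(*(P[:,:2]-root).T)<230);P=P[q];uv=uv[q]
      if len(P): print(c,nm,len(P),"s,n",np.percentile(-(P[:,:2]-root)@u,[3,50,97]).round(1),np.percentile((P[:,:2]-root)@n,[3,50,97]).round(1),"z",np.percentile(P[:,2],[3,50,97]).round(1),uv.min(0),uv.max(0))
E
python3 c.py p1
```

```text
t 6.4 tcp [490.8 -27.6 206.7] s 207.0 n -0.65 yawerr -0.0034 F along 0.02 F [-0.08  0.31 -0.58]
wrist or 2222 s,n [202.6 203.3 209. ] [-17.8  -0.4  16.8] z [150.8 196.6 217.5] [221 205] [292 248]
wrist bl 1384 s,n [107.7 112.3 114.8] [-18.8   0.8  21.2] z [118.2 181.2 183. ] [222  55] [287  85]Traceback (most recent call last):
  File "c.py", line 10, in <module>
    P,uv=pts(w,m(w,*k)); q=(P[:,2]>60)&(P[:,2]<235)&(np.hypot(*(P[:,:2]-root).T)<230);P=P[q];uv=uv[q]
         ~~~^^^^^^^^^^^
  File "h.py", line 12, in pts
    v,u=np.nonzero(mask&(im["z_map"]>0)); d=dirs(im,np.c_[u,v])*im["z_map"][v,u][:,None]
                                            ~~~~^^^^^^^^^^^^^^^
  File "h.py", line 9, in dirs
    p=cv2.undistortPoints(np.asarray(uv,float).reshape(-1,1,2),im["K"],np.array(im["D"],float)).reshape(-1,2)
      ~~~~~~~~~~~~~~~~~~~^^^^^^^^^^^^^^^^^^^^^^^^^^^^^^^^^^^^^^^^^^^^^^^^^^^^^^^^^^^^^^^^^^^^^^
cv2.error: OpenCV(4.12.0) /io/opencv/modules/calib3d/src/undistort.dispatch.cpp:347: error: (-215:Assertion failed) CV_IS_MAT(_src) && CV_IS_MAT(_dst) && (_src->rows == 1 || _src->cols == 1) && (_dst->rows == 1 || _dst->cols == 1) && _src->cols + _src->rows - 1 == _dst->rows + _dst->cols - 1 && (CV_MAT_TYPE(_src->type) == CV_32FC2 || CV_MAT_TYPE(_src->type) == CV_64FC2) && (CV_MAT_TYPE(_dst->type) == CV_32FC2 || CV_MAT_TYPE(_dst->type) == CV_64FC2) in function 'cvUndistortPointsInternal'
```

View pics/p1w.png

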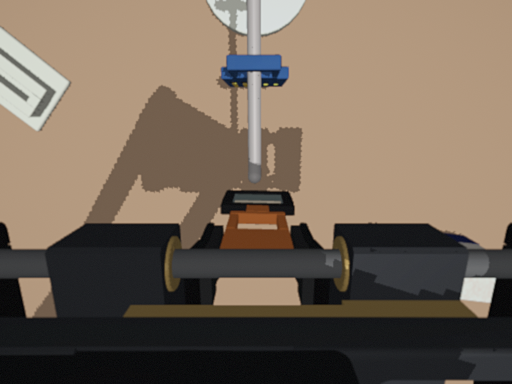

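The wrist view shows the arm tip at (254,178) lined up with the loupe's eye, whose grip is centred near (257,225). The gauge is at (254,70), with s≈108–112 from the post.

move_arm:
  deltas:
    - {"tx":0.5,"ty":0.2,"tz":0,"twist":0,"grip":3}
    - {"tx":1.1,"ty":0.4,"tz":0,"twist":0,"grip":3}
    - {"tx":1.8,"ty":0.65,"tz":0,"twist":0,"grip":3}
    - {"tx":2.5,"ty":0.88,"tz":0,"twist":0,"grip":3}
    - {"tx":3.2,"ty":1.1,"tz":0,"twist":0,"grip":3}
    - {"tx":3.9,"ty":1.33,"tz":0,"twist":0,"grip":3}
    - {"tx":4.5,"ty":1.53,"tz":0,"twist":0,"grip":3}
    - {"tx":4.8,"ty":1.63,"tz":0,"twist":0,"grip":3}

```text
time_s: 7.45
tcp_pos: [538.9, -11.0, 206.1]
tcp_rot: [[0.951, 0.308, -0.003], [0.308, -0.951, 0.006], [-0.001, -0.007, -1.0]]
force: [-0.1, 0.0, -1.3]
width: 37.5
```

```bash
sed -i 's/^    v,u=np.nonzero(mask/    v,u=np.nonzero(mask/; s/def dirs(im,uv):/def dirs(im,uv):\n    if len(uv)==0: return np.zeros((0,3))/' h.py; python3 c.py p2
```

```text
t 7.45 tcp [538.9 -11.  206.1] s 156.0 n 0.23 yawerr -0.0032 F along -0.05 F [-0.07  0.05 -1.3 ]
wrist or 1999 s,n [151.7 152.4 157.9] [-16.9   0.3  17.8] z [156.2 198.4 216.8] [221 205] [292 248]
wrist bl 1103 s,n [106.6 108.8 113.5] [-19.3   0.3  21.7] z [116.  181.1 182.9] [225 138] [287 162]
wrist red 1359 s,n [37.8 42.5 45. ] [-14.2   1.1  16.5] z [165.8 184.6 188.5] [224  12] [286  40]
```

View pics/p2w.png

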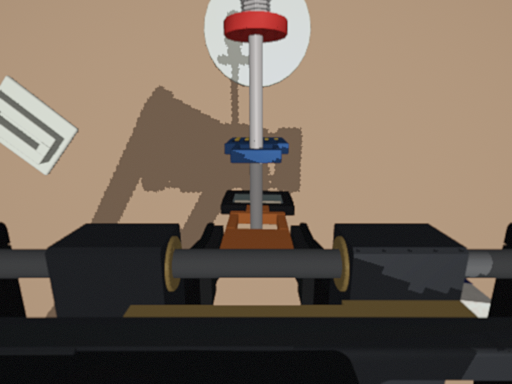

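The eye is now threaded on the arm: the tip passes through it at (256,225). The gauge is at (257,150), and the red buffer face at (255,30) is at s≈45.

move_arm:
  deltas:
    - {"tx":0.4,"ty":0.12,"tz":0,"twist":0,"grip":3}
    - {"tx":1,"ty":0.3,"tz":0,"twist":0,"grip":3}
    - {"tx":1.6,"ty":0.5,"tz":0,"twist":0,"grip":3}
    - {"tx":1.9,"ty":0.6,"tz":-0.2,"twist":0,"grip":3}
    - {"tx":1.9,"ty":0.6,"tz":-0.5,"twist":0,"grip":3}
    - {"tx":1.9,"ty":0.6,"tz":-0.8,"twist":0,"grip":3}
    - {"tx":1.9,"ty":0.6,"tz":-1.1,"twist":0,"grip":3}
    - {"tx":1.9,"ty":0.6,"tz":-1.25,"twist":0,"grip":3}

```text
time_s: 8.55
tcp_pos: [557.6, -5.0, 193.2]
tcp_rot: [[0.951, 0.308, -0.004], [0.308, -0.951, 0.006], [-0.001, -0.007, -1.0]]
force: [0.5, 0.4, -0.1]
width: 37.6
```

move_arm:
  deltas:
    - {"tx":0,"ty":0,"tz":0,"twist":0,"grip":3}
    - {"tx":0,"ty":0,"tz":0,"twist":0,"grip":3}
    - {"tx":0.2,"ty":0.07,"tz":0,"twist":0,"grip":3}
    - {"tx":0.4,"ty":0.13,"tz":0,"twist":0,"grip":3}
    - {"tx":0.6,"ty":0.2,"tz":0,"twist":0,"grip":3}
    - {"tx":0.8,"ty":0.26,"tz":0,"twist":0,"grip":3}
    - {"tx":1.0,"ty":0.33,"tz":0,"twist":0,"grip":3}
    - {"tx":1.2,"ty":0.39,"tz":0,"twist":0,"grip":3}

```text
time_s: 9.55
tcp_pos: [569.7, -1.1, 193.2]
tcp_rot: [[0.951, 0.308, -0.004], [0.308, -0.951, 0.006], [-0.002, -0.007, -1.0]]
force: [0.6, 1.0, -0.9]
width: 37.4
```

```bash
python3 c.py p3
```

```text
t 9.55 tcp [569.7  -1.1 193.2] s 123.7 n 0.05 yawerr -0.0033 F along 0.9 F [ 0.6   1.04 -0.88]
wrist or 1492 s,n [119.4 120.  120.8] [-17.4   0.   17.7] z [164.3 191.3 204.3] [221 212] [292 248]
wrist bl 1917 s,n [106.4 107.4 113.6] [-19.4  -0.5  21.6] z [ 97.  149.  182.7] [224 176] [288 221]
wrist red 1061 s,n [37.5 41.2 44.7] [-14.    1.4  16.6] z [177.2 185.8 188.4] [223  77] [286  95]
```

move_arm:
  deltas:
    - {"tx":0.19,"ty":0.06,"tz":0,"twist":0,"grip":3}
    - {"tx":0.38,"ty":0.12,"tz":0,"twist":0,"grip":3}
    - {"tx":0.57,"ty":0.19,"tz":0,"twist":0,"grip":3}
    - {"tx":0.8,"ty":0.26,"tz":0,"twist":0,"grip":3}
    - {"tx":1.05,"ty":0.34,"tz":0,"twist":0,"grip":3}
    - {"tx":1.3,"ty":0.43,"tz":0,"twist":0,"grip":3}
    - {"tx":1.55,"ty":0.51,"tz":0,"twist":0,"grip":3}
    - {"tx":1.8,"ty":0.59,"tz":0,"twist":0,"grip":3}

```text
time_s: 10.65
tcp_pos: [587.9, 4.9, 193.2]
tcp_rot: [[0.951, 0.308, -0.004], [0.308, -0.951, 0.006], [-0.002, -0.007, -1.0]]
force: [-0.3, -0.8, -1.3]
width: 37.4
```

move_arm:
  deltas:
    - {"tx":0.24,"ty":0.08,"tz":0,"twist":0,"grip":3}
    - {"tx":0.48,"ty":0.16,"tz":0,"twist":0,"grip":3}
    - {"tx":0.71,"ty":0.23,"tz":0,"twist":0,"grip":3}
    - {"tx":0.95,"ty":0.31,"tz":0,"twist":0,"grip":3}
    - {"tx":1.19,"ty":0.39,"tz":0,"twist":0,"grip":3}
    - {"tx":1.43,"ty":0.47,"tz":0,"twist":0,"grip":3}
    - {"tx":1.66,"ty":0.54,"tz":0,"twist":0,"grip":3}
    - {"tx":1.9,"ty":0.62,"tz":0,"twist":0,"grip":3}

```text
time_s: 11.65
tcp_pos: [607.0, 11.2, 193.2]
tcp_rot: [[0.951, 0.308, -0.004], [0.308, -0.951, 0.007], [-0.002, -0.007, -1.0]]
force: [-0.1, 0.0, -1.0]
width: 37.7
```

```bash
python3 c.py p4
```

```text
t 11.65 tcp [607.   11.2 193.2] s 84.4 n 0.04 yawerr -0.0032 F along -0.12 F [-0.14  0.02 -0.96]
wrist or 1247 s,n [80.1 80.7 81.4] [-17.5  -0.5  17.8] z [153.3 192.7 203.7] [221 212] [292 248]
wrist bl 1884 s,n [72.3 73.4 79.5] [-19.9  -1.1  21.8] z [ 94.9 148.4 182.7] [224 182] [288 230]
wrist red 1033 s,n [36.6 39.7 44. ] [-14.9   1.   16.7] z [169.6 185.1 188.3] [225 151] [286 171]
```

View pics/p4w.png

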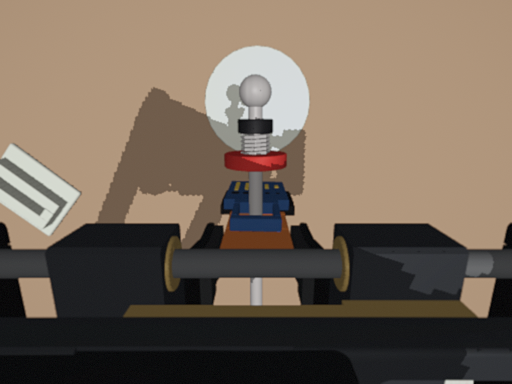

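The loupe (255,232) is pushing the gauge (255,205) along freely. The red disc at (255,160) is about 28 mm ahead of the gauge.

move_arm:
  deltas:
    - {"tx":0.24,"ty":0.08,"tz":0,"twist":0,"grip":3}
    - {"tx":0.48,"ty":0.16,"tz":0,"twist":0,"grip":3}
    - {"tx":0.71,"ty":0.23,"tz":0,"twist":0,"grip":3}
    - {"tx":0.95,"ty":0.31,"tz":0,"twist":0,"grip":3}
    - {"tx":1.19,"ty":0.39,"tz":0,"twist":0,"grip":3}
    - {"tx":1.43,"ty":0.47,"tz":0,"twist":0,"grip":3}
    - {"tx":1.66,"ty":0.54,"tz":0,"twist":0,"grip":3}
    - {"tx":1.9,"ty":0.62,"tz":0,"twist":0,"grip":3}

```text
time_s: 12.75
tcp_pos: [626.3, 17.5, 193.2]
tcp_rot: [[0.951, 0.308, -0.003], [0.308, -0.951, 0.007], [-0.001, -0.007, -1.0]]
force: [-0.7, 0.0, -1.3]
width: 37.3
```

move_arm:
  deltas:
    - {"tx":0.05,"ty":0.015,"tz":0,"twist":0,"grip":3}
    - {"tx":0.1,"ty":0.03,"tz":0,"twist":0,"grip":3}
    - {"tx":0.15,"ty":0.05,"tz":0,"twist":0,"grip":3}
    - {"tx":0.2,"ty":0.065,"tz":0,"twist":0,"grip":3}
    - {"tx":0.25,"ty":0.08,"tz":0,"twist":0,"grip":3}
    - {"tx":0.3,"ty":0.1,"tz":0,"twist":0,"grip":3}
    - {"tx":0.35,"ty":0.115,"tz":0,"twist":0,"grip":3}
    - {"tx":0.4,"ty":0.13,"tz":0,"twist":0,"grip":3}

```text
time_s: 13.75
tcp_pos: [630.4, 18.8, 193.2]
tcp_rot: [[0.951, 0.308, -0.003], [0.308, -0.951, 0.007], [-0.001, -0.007, -1.0]]
force: [-0.2, -0.6, -0.0]
width: 37.3
```

```bash
python3 c.py p5
```

```text
t 13.75 tcp [630.4  18.8 193.2] s 59.9 n 0.01 yawerr -0.0031 F along -0.34 F [-0.17 -0.57 -0.03]
wrist or 1211 s,n [55.6 56.2 56.8] [-17.6  -0.5  17.8] z [161.1 192.7 203.3] [221 189] [292 247]
wrist bl 872 s,n [47.8 50.5 55.2] [-20.7   0.1  21.3] z [ 92.8 181.6 183. ] [224 182] [288 230]
wrist red 1110 s,n [36.5 38.5 43.7] [-14.3   0.6  16.5] z [165.  184.1 188.1] [226 190] [284 214]
```

move_arm:
  deltas:
    - {"tx":0.05,"ty":0.015,"tz":0,"twist":0,"grip":3}
    - {"tx":0.1,"ty":0.03,"tz":0,"twist":0,"grip":3}
    - {"tx":0.15,"ty":0.05,"tz":0,"twist":0,"grip":3}
    - {"tx":0.2,"ty":0.065,"tz":0,"twist":0,"grip":3}
    - {"tx":0.25,"ty":0.08,"tz":0,"twist":0,"grip":3}
    - {"tx":0.3,"ty":0.1,"tz":0,"twist":0,"grip":3}
    - {"tx":0.3,"ty":0.1,"tz":0,"twist":0,"grip":3}
    - {"tx":0.3,"ty":0.1,"tz":0,"twist":0,"grip":3}

```text
time_s: 14.85
tcp_pos: [633.4, 19.8, 193.2]
tcp_rot: [[0.951, 0.308, -0.003], [0.308, -0.951, 0.007], [-0.001, -0.007, -1.0]]
force: [-0.1, -0.6, -0.3]
width: 37.5
```

```bash
python3 c.py
```

```text
t 14.85 tcp [633.4  19.8 193.2] s 56.7 n 0.04 yawerr -0.003 F along -0.29 F [-0.12 -0.57 -0.26]
```

move_arm:
  deltas:
    - {"tx":0.03,"ty":0.01,"tz":0,"twist":0,"grip":3}
    - {"tx":0.06,"ty":0.02,"tz":0,"twist":0,"grip":3}
    - {"tx":0.09,"ty":0.03,"tz":0,"twist":0,"grip":3}
    - {"tx":0.12,"ty":0.04,"tz":0,"twist":0,"grip":3}
    - {"tx":0.15,"ty":0.05,"tz":0,"twist":0,"grip":3}
    - {"tx":0.15,"ty":0.05,"tz":0,"twist":0,"grip":3}
    - {"tx":0.15,"ty":0.05,"tz":0,"twist":0,"grip":3}
    - {"tx":0.15,"ty":0.05,"tz":0,"twist":0,"grip":3}

```text
time_s: 15.85
tcp_pos: [634.8, 20.2, 193.2]
tcp_rot: [[0.951, 0.308, -0.004], [0.308, -0.951, 0.007], [-0.001, -0.007, -1.0]]
force: [-3.5, -2.3, 0.7]
width: 37.7
```

```bash
python3 c.py p6
```

```text
t 15.85 tcp [634.8  20.2 193.2] s 55.2 n 0.03 yawerr -0.003 F along -4.03 F [-3.5  -2.28  0.69]
wrist or 1183 s,n [50.9 51.5 52.2] [-17.5  -0.5  17.8] z [168.5 192.9 203.2] [221 214] [292 247]
wrist bl 725 s,n [43.4 46.7 50.5] [-20.9  -2.2  22.5] z [ 92.1 181.5 182.9] [224 182] [288 230]
wrist red 1121 s,n [35.2 36.9 42.3] [-14.4   1.1  16.5] z [165.4 183.8 188.1] [226 195] [284 220]
```

The buffer is pushing back with 4.0 N. I'll go 1 mm more, to about 6.5 N, and hold.

move_arm:
  deltas:
    - {"tx":0.03,"ty":0.01,"tz":0,"twist":0,"grip":3}
    - {"tx":0.06,"ty":0.02,"tz":0,"twist":0,"grip":3}
    - {"tx":0.09,"ty":0.03,"tz":0,"twist":0,"grip":3}
    - {"tx":0.09,"ty":0.03,"tz":0,"twist":0,"grip":3}
    - {"tx":0.09,"ty":0.03,"tz":0,"twist":0,"grip":3}
    - {"tx":0.09,"ty":0.03,"tz":0,"twist":0,"grip":3}
    - {"tx":0.09,"ty":0.03,"tz":0,"twist":0,"grip":3}
    - {"tx":0.09,"ty":0.03,"tz":0,"twist":0,"grip":3}

```text
time_s: 16.95
tcp_pos: [635.5, 20.4, 193.2]
tcp_rot: [[0.951, 0.308, -0.004], [0.308, -0.951, 0.006], [-0.002, -0.007, -1.0]]
force: [-4.4, -2.1, 2.9]
width: 37.6
```

```bash
python3 - <<'E'
from h import *
for i in range(4):
    cam("wrist");o=get_obs();print(o["time_s"],np.round(o["tcp_pos"],2),np.dot(o["force"],[.9503,.3113,0]).round(2))
E
python3 c.py p7
```

```text
17.0 [635.53  20.42 193.17] -5.15
17.05 [635.55  20.42 193.17] -5.61
17.1 [635.52  20.41 193.15] -5.95
17.15 [635.53  20.44 193.16] -5.09
t 17.15 tcp [635.5  20.4 193.2] s 54.5 n -0.0 yawerr -0.0031 F along -5.09 F [-4.53 -2.54  1.28]
wrist or 1180 s,n [50.2 50.8 51.5] [-17.5  -0.6  17.8] z [168.5 193.  203.2] [221 214] [292 247]
wrist bl 719 s,n [42.7 46.  49.8] [-20.8  -1.7  22.5] z [ 92.5 181.5 183. ] [224 182] [288 230]
wrist red 1115 s,n [34.5 36.3 41.6] [-14.4   0.5  16.5] z [164.5 183.7 188.1] [226 195] [284 220]
top or 2 s,n [55.5 55.6 55.7] [ 9.2 10.5 11.8] z [145.  146.7 148.4] [251 167] [252 167]
```

That averages about 5.4 N, which is near the lower limit, so I'll add 0.5 mm and hold for a second.

move_arm:
  deltas:
    - {"tx":0.03,"ty":0.01,"tz":0,"twist":0,"grip":3}
    - {"tx":0.05,"ty":0.02,"tz":0,"twist":0,"grip":3}
    - {"tx":0.05,"ty":0.02,"tz":0,"twist":0,"grip":3}
    - {"tx":0.05,"ty":0.02,"tz":0,"twist":0,"grip":3}
    - {"tx":0.05,"ty":0.02,"tz":0,"twist":0,"grip":3}
    - {"tx":0.05,"ty":0.02,"tz":0,"twist":0,"grip":3}
    - {"tx":0.05,"ty":0.02,"tz":0,"twist":0,"grip":3}
    - {"tx":0.05,"ty":0.02,"tz":0,"twist":0,"grip":3}

```text
time_s: 18.25
tcp_pos: [635.7, 20.5, 193.2]
tcp_rot: [[0.951, 0.308, -0.005], [0.308, -0.951, 0.006], [-0.003, -0.007, -1.0]]
force: [-4.5, -3.0, 2.2]
width: 37.4
```

```bash
python3 - <<'E'
from h import *
for i in range(6):
    cam("wrist");o=get_obs();print(o["time_s"],np.round(o["tcp_pos"],2),np.dot(o["force"],[.9503,.3113,0]).round(2))
E
```

```text
18.3 [635.7   20.5  193.18] -5.35
18.35 [635.7   20.47 193.16] -5.89
18.4 [635.7   20.49 193.17] -6.35
18.45 [635.71  20.45 193.17] -7.31
18.5 [635.72  20.46 193.17] -5.17
18.55 [635.7   20.46 193.17] -5.93
```

A steady 6.0 N was held. Now I'll ease off slowly.

move_arm:
  deltas:
    - {"tx":-0.04,"ty":-0.013,"tz":0,"twist":0,"grip":3}
    - {"tx":-0.08,"ty":-0.026,"tz":0,"twist":0,"grip":3}
    - {"tx":-0.12,"ty":-0.04,"tz":0,"twist":0,"grip":3}
    - {"tx":-0.16,"ty":-0.052,"tz":0,"twist":0,"grip":3}
    - {"tx":-0.2,"ty":-0.066,"tz":0,"twist":0,"grip":3}
    - {"tx":-0.24,"ty":-0.08,"tz":0,"twist":0,"grip":3}
    - {"tx":-0.27,"ty":-0.09,"tz":0,"twist":0,"grip":3}
    - {"tx":-0.3,"ty":-0.1,"tz":0,"twist":0,"grip":3}

```text
time_s: 19.55
tcp_pos: [632.9, 19.6, 193.2]
tcp_rot: [[0.951, 0.308, -0.004], [0.308, -0.951, 0.006], [-0.002, -0.007, -1.0]]
force: [-0.2, 0.6, -1.3]
width: 37.8
```

```bash
python3 c.py p8
```

```text
t 19.55 tcp [632.9  19.6 193.2] s 57.3 n 0.05 yawerr -0.003 F along -0.0 F [-0.19  0.57 -1.31]
wrist or 1296 s,n [52.9 53.6 54.2] [-17.4  -0.5  17.8] z [170.2 191.8 203.2] [221 213] [292 247]
wrist bl 708 s,n [44.3 47.6 51.4] [-20.7  -2.2  22.5] z [ 89.8 181.5 183. ] [224 181] [288 228]
wrist red 1099 s,n [36.3 38.2 43.4] [-14.3   0.6  16.6] z [165.4 183.9 188.1] [226 193] [284 218]
```

move_arm:
  deltas:
    - {"tx":0,"ty":0,"tz":-0.02,"twist":0,"grip":3}
    - {"tx":0,"ty":0,"tz":-0.04,"twist":0,"grip":3}
    - {"tx":0,"ty":0,"tz":-0.06,"twist":0,"grip":3}
    - {"tx":0,"ty":0,"tz":-0.08,"twist":0,"grip":3}
    - {"tx":0,"ty":0,"tz":-0.1,"twist":0,"grip":3}
    - {"tx":0,"ty":0,"tz":-0.12,"twist":0,"grip":3}
    - {"tx":0,"ty":0,"tz":-0.12,"twist":0,"grip":3}
    - {"tx":0,"ty":0,"tz":-0.12,"twist":0,"grip":3}

```text
time_s: 20.65
tcp_pos: [632.8, 19.5, 192.0]
tcp_rot: [[0.951, 0.308, -0.005], [0.308, -0.951, 0.006], [-0.003, -0.007, -1.0]]
force: [0.4, 0.2, -1.5]
width: 37.6
```

```bash
python3 c.py p9
```

```text
t 20.65 tcp [632.8  19.5 192. ] s 57.4 n 0.01 yawerr -0.0031 F along 0.46 F [ 0.4   0.24 -1.45]
wrist or 1240 s,n [53.  53.6 54.3] [-17.4  -0.5  17.8] z [168.5 191.1 202. ] [221 213] [292 247]
wrist bl 742 s,n [44.3 47.6 51.7] [-20.7  -1.6  22.4] z [ 89.3 181.5 182.9] [224 181] [288 229]
wrist red 1123 s,n [36.3 38.2 43.4] [-14.2   1.1  16.5] z [165.4 183.8 188.2] [226 193] [284 219]
```

Not resting yet, so I'll lower about 1 mm more in small steps.

move_arm:
  deltas:
    - {"tx":0,"ty":0,"tz":-0.02,"twist":0,"grip":3}
    - {"tx":0,"ty":0,"tz":-0.04,"twist":0,"grip":3}
    - {"tx":0,"ty":0,"tz":-0.06,"twist":0,"grip":3}
    - {"tx":0,"ty":0,"tz":-0.07,"twist":0,"grip":3}
    - {"tx":0,"ty":0,"tz":-0.07,"twist":0,"grip":3}
    - {"tx":0,"ty":0,"tz":-0.07,"twist":0,"grip":3}
    - {"tx":0,"ty":0,"tz":-0.07,"twist":0,"grip":3}
    - {"tx":0,"ty":0,"tz":-0.07,"twist":0,"grip":3}

```text
time_s: 21.75
tcp_pos: [632.8, 19.6, 191.5]
tcp_rot: [[0.951, 0.308, -0.004], [0.308, -0.951, 0.006], [-0.002, -0.007, -1.0]]
force: [-0.3, 0.2, 2.2]
width: 37.4
```

```bash
python3 c.py
```

```text
t 21.75 tcp [632.8  19.6 191.5] s 57.3 n 0.02 yawerr -0.003 F along -0.19 F [-0.27  0.19  2.16]
```

Contact: the loupe rests on the arm. Soften the grip, open gradually.

move_arm:
  deltas:
    - {"tx":0,"ty":0,"tz":0.0,"twist":0,"grip":3.6}
    - {"tx":0,"ty":0,"tz":0,"twist":0,"grip":3.75}
    - {"tx":0,"ty":0,"tz":0,"twist":0,"grip":3.8}
    - {"tx":0,"ty":0,"tz":0,"twist":0,"grip":3.9}
    - {"tx":0,"ty":0,"tz":0,"twist":0,"grip":4.1}
    - {"tx":0,"ty":0,"tz":0,"twist":0,"grip":4.4}
    - {"tx":0,"ty":0,"tz":0,"twist":0,"grip":4.8}
    - {"tx":0,"ty":0,"tz":0,"twist":0,"grip":5.2}
  force: 5

```text
time_s: 22.75
tcp_pos: [632.8, 19.6, 191.4]
tcp_rot: [[0.951, 0.308, -0.004], [0.308, -0.951, 0.006], [-0.002, -0.007, -1.0]]
force: [-0.1, 0.4, -0.5]
width: 50.2
```

```bash
python3 c.py p10
```

```text
t 22.75 tcp [632.8  19.6 191.4] s 57.3 n 0.02 yawerr -0.003 F along 0.06 F [-0.06  0.4  -0.54]
wrist or 1227 s,n [53.  53.6 54.3] [-17.6  -0.5  17.4] z [168.3 190.5 201.6] [222 215] [293 247]
wrist bl 729 s,n [44.3 47.6 51.3] [-20.6  -2.2  22.5] z [ 88.5 181.5 182.9] [224 181] [288 229]
wrist red 1126 s,n [36.3 38.1 43.4] [-14.2   1.1  16.6] z [165.4 183.9 188.2] [226 194] [284 219]
top or 1 s,n [59.5 59.5 59.5] [7.3 7.3 7.3] z [146.3 146.3 146.3] [253 168] [253 168]
```

View pics/p10w.png

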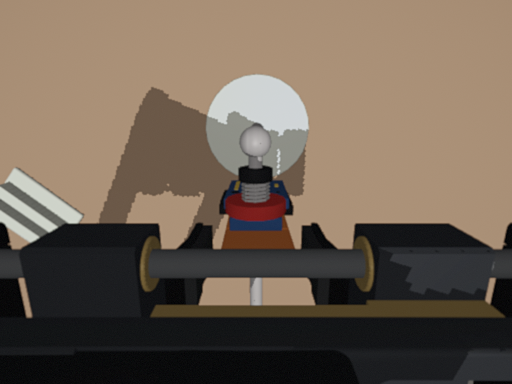

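The fingers are clear at (195,250) and (320,250), and the loupe (257,235) hangs still next to the gauge and buffer. Retreat straight up.

move_arm:
  deltas:
    - {"tx":0,"ty":0,"tz":0,"twist":0,"grip":5.8}
    - {"tx":0,"ty":0,"tz":0,"twist":0,"grip":5.8}
    - {"tx":0,"ty":0,"tz":0.5,"twist":0,"grip":5.8}
    - {"tx":0,"ty":0,"tz":1.5,"twist":0,"grip":5.8}
    - {"tx":0,"ty":0,"tz":3,"twist":0,"grip":5.8}
    - {"tx":0,"ty":0,"tz":5,"twist":0,"grip":5.8}
    - {"tx":0,"ty":0,"tz":7,"twist":0,"grip":5.8}
    - {"tx":0,"ty":0,"tz":9,"twist":0,"grip":5.8}

```text
time_s: 23.85
tcp_pos: [633.1, 19.5, 283.6]
tcp_rot: [[0.951, 0.308, -0.003], [0.308, -0.951, 0.006], [-0.001, -0.007, -1.0]]
force: [-0.4, 0.3, 1.1]
width: 57.9
```

move_arm:
  deltas:
    - {"tx":-1,"ty":0,"tz":1,"twist":0,"grip":5.8}
    - {"tx":-4,"ty":0,"tz":2,"twist":0,"grip":5.8}
    - {"tx":-7,"ty":0,"tz":3,"twist":0,"grip":5.8}
    - {"tx":-10,"ty":0,"tz":4,"twist":0,"grip":5.8}
    - {"tx":-13,"ty":0,"tz":4,"twist":0,"grip":5.8}
    - {"tx":-15,"ty":0,"tz":4,"twist":0,"grip":5.8}
    - {"tx":-16,"ty":0,"tz":4,"twist":0,"grip":5.8}
    - {"tx":-16,"ty":0,"tz":4,"twist":0,"grip":5.8}

```text
time_s: 24.85
tcp_pos: [472.8, 19.6, 323.9]
tcp_rot: [[0.951, 0.308, -0.002], [0.308, -0.951, 0.006], [-0.0, -0.006, -1.0]]
force: [0.7, 0.7, -0.3]
width: 58.1
```

```bash
python3 c.py p11; sleep 0; python3 c.py p12; python3 -c "
from h import *
save(cam('scene'),'scene2')"
```

```text
t 24.85 tcp [472.8  19.6 323.9] s 209.4 n 49.85 yawerr -0.0031 F along 0.94 F [ 0.75  0.74 -0.35]
wrist or 721 s,n [55.5 59.4 62.3] [-17.6   1.6  17.9] z [144.9 211.2 213.1] [289   0] [347  32]
wrist bl 40 s,n [46.2 48.9 52.1] [18.2 21.3 23.7] z [138.5 139.9 141.3] [284  15] [290  22]
wrist red 2 s,n [44.1 44.4 44.7] [17.2 17.6 17.9] z [174.6 175.5 176.4] [294   0] [295   0]
top or 64 s,n [52.2 57.9 59.9] [-16.4  -0.5  15.6] z [143.3 209.5 214.2] [248 159] [262 168]
top bl 9 s,n [43.6 44.5 47.5] [-8.9  4.3 21.5] z [138.9 180.7 183. ] [247 159] [257 166]
top red 29 s,n [35.  38.6 42.1] [-12.1   0.3  14.9] z [178.9 186.3 190.4] [247 156] [258 160]
t 24.95 tcp [473.4  19.5 323.7] s 208.8 n 49.56 yawerr -0.0031 F along -0.99 F [-0.68 -1.1   0.44]
wrist or 749 s,n [55.3 59.2 62.2] [-17.5   1.8  18.2] z [144.8 211.3 213.3] [288   0] [347  33]
wrist bl 43 s,n [46.2 49.  52.5] [18.  21.4 23.5] z [138.7 140.  141.4] [284  15] [290  23]
wrist red 4 s,n [43.3 44.3 44.9] [17.3 17.8 18.4] z [173.4 175.4 178.2] [293   0] [295   1]
top or 64 s,n [52.4 58.  59.8] [-16.4  -0.6  15.6] z [143.4 208.8 215.3] [248 160] [262 168]
top bl 9 s,n [43.6 44.3 47.1] [-9.   4.3 21.5] z [138.4 181.3 184.1] [247 159] [257 166]
top red 29 s,n [34.7 38.6 41.9] [-12.1   0.3  15. ] z [178.2 186.3 189.4] [247 156] [258 160]
```

View pics/p12w.png

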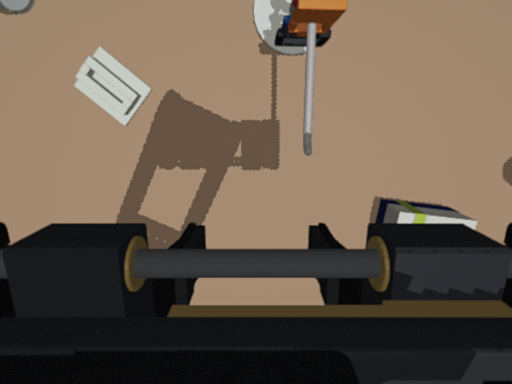

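View pics/scene2.png

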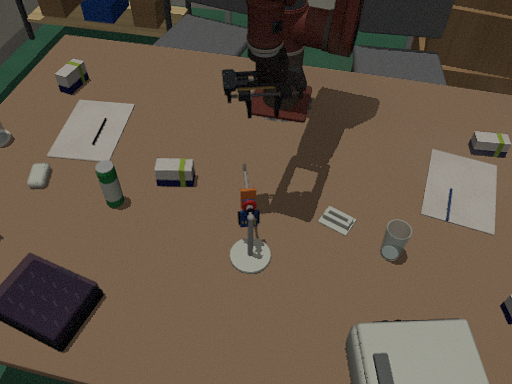

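The loupe hangs on the arm at wrist (317,10) and scene (249,197), with the gauge behind it at (249,217). The dock is empty, and the carton (175,172), the tumbler (395,240) and the can (112,185) are where they were.

```bash
python3 -c "
from rig import arm
print(arm.finish_job())"
```

```text
the job is handed in; nothing more can be done
None
```

The loupe is out of its dock and hangs by its eye on the arm of the stand, in front of the blue gauge. I handed the job in at about 25 s.

- **Buffer:** I slid the pair back at 19 mm/s or less and felt the buffer about 57 mm from the post at the loupe. I held about 5.4 N and then about 6.0 N for over a second in all. The highest single reading was 7.3 N. I then eased off at about 3 mm/s until the force read zero.
- **Letting go:** I lowered the loupe until it rested on the arm (about 2 N), opened the fingers gradually and withdrew straight up.
- **Last checks:** Loupe and gauge hang upright within about 1 mm of each other, next to the buffer. Two looks 0.1 s apart agreed within image noise. The last scene view showed the carton, tumbler and spray can at the same spots as at the start.
- **Problems:** One move was refused because it lacked grip values; nothing moved. The camera-based distances along the arm disagreed by 1–2 mm, which is within the stated calibration. No check failed.

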